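# Empty the lidded bead mug under the desk lamp

### The arm

A 6-joint arm with a two-finger parallel gripper is mounted at the origin on the work surface. World frame = base frame: x ahead of the robot, y to its left, z up, the work surface at z = 0. Lengths are in m, angles in degrees, forces in N, time in s.
With the tool pointing down it reaches from about 0.4 to 0.925 m from the base axis. Payload 3.4 kg.
Tool frame: the origin (TCP) lies midway between the tips of the shut fingers; the grasp point (between the pads) lies 19 mm behind it; z points along the fingers, x is the direction in which the jaws open and shut, and the axes are right-handed (so a half turn about z gives the same grasp; the last joint's range is limited). The gripper opens to 85 mm and grips with 20 to 120 N. Pads are 22 mm wide; open, the fingers measure 114 mm over their backs; the gripper's body (76 mm by 85 mm) begins 54 mm behind the grasp point. The pads swing forward as they close: fully open they stand 13 mm farther back than shut.
Start: joints at [60.189, 17.578, 86.31, -0, 76.112, -4.211], TCP at [0.248, 0.519, 0.231] pointing down, gripper open.
Joint ranges: [-179.03, 179.03], [-60, 130.46], [8.19, 133.38], [-81.62, 261.62], [5.75, 156.47], [-153.77, 153.77]. Speed limits (degrees/s): [147.25, 147.25, 180, 180, 180, 180].

### API

Orientations are given as [roll, pitch, yaw] about the fixed x, y, z axes, in that order (R = Rz(yaw) Ry(pitch) Rx(roll)).
In Python, from workcell import reach, move_straight, goto_joints, grip, hold, solve_ik, get_state, snapshot, IKError, job_done, outline_of, pinpoint gives the robot as it stands. Calls block until the motion is done:
- reach(position, orientation): joint-space move of the TCP to a pose.
- move_straight(position, orientation=None, velocity=0.15, max_force=None): straight line of the TCP; orientation=None keeps the orientation; velocity is the mean speed in m/s. With max_force (N) it stops when the force on the tool has changed by that much, and returns True; else False.
- goto_joints(angles): joint-space move.
- grip(opening, squeeze=None): finger opening in m; squeeze is the grip in N (None keeps the last); returns when the fingers have stopped.
- hold(seconds).
- solve_ik(position, orientation): joint angles nearest the present ones, or None.
- get_state(): the state.
- snapshot(name): name is "scene" or "top" or "wrist"; returns a dict with "pixels" (384x512x3 uint8, red, green, blue), "vertical_fov" (degrees; the focal length in pixels is half the picture's height over the tangent of half this angle, whatever the lens; pixels are square), "cx", "cy" (the principal point, pixels), "origin" and "attitude" of the camera in the world; the wrist camera has in their place "hand_eye" (4x4, takes a point from camera to tool coordinates, whose origin is the TCP and whose axes are the tool frame's). Camera axes: x right, y up, looking along -z (the intrinsics and any distortion apply to the point x, -y, -z); pixel columns grow to the right and rows downward; lengths in m; the calibration is good to about 2 mm. A picture is of the moment at which its call begins: read the wrist's pose just before it. There is no depth.
A pose or a line that the arm cannot do raises IKError and nothing moves.
- job_done(): hands the job in, once; it reports no verdict.
Trained networks look in the newest picture that a camera, given by its name, has taken for a name from the list of things; names that differ only in an ending like _2 or _b are one class to them, and where a whole thing is asked for, a point or a joint stands for the part that bears it (a point fixed in the world has none). Each returns a list of dicts, best first, with "confidence" (0 to 1); they miss things now and then, are a little off and sometimes report something else, mostly with a low value. They report only what shows in the picture. A call takes as long as a camera call. They do not tell look-alikes from the thing itself.
- outline_of(thing, camera): "pixels" (384x512 bool, what is visible of it) and "centre" ([column, row] in pixels, amid what is visible of it).
- pinpoint(thing, camera): "centre" ([column, row] in pixels: a listed point, or the origin of a listed thing).
The state is a dict: "t": time; "joint_pos": joint angles; "dq": joint speeds; "joint_torque": joint torques, N m; "eef_pos": TCP position; "orientation": TCP orientation; "force": force on the tool from outside, world axes, zero at the start; "ft_torque": the same for the moment, N m; "grip_width": finger opening in m.
Only numpy, scipy, OpenCV 4.12 (cv2) and the standard library are available. Lean on these libraries where they do the work, as an engineer would, in place of code of your own. Each camera call takes 0.05 s, during which the arm holds its last target. There are 200 camera calls.

### The job

Empty the lidded mug that stands under the desk lamp: take its lid off and lay it flat on the bare desk, ring up, then tip all five beads out of the mug into the wooden tray, and at last set the mug down gently, upright, in the middle of the cork coaster. Do not bump the lamp, and leave the two candles, the vase and the pencil cup where they stand.

Things in the scene. Friction and masses are not known exactly. Their poses are not given: they have to be found in the camera images.
- mug: Teal stoneware mug, about 0.3 kg, tapered: foot 68 mm across, rim 92 mm across, 95 mm tall, wall 4.5 mm, inner floor 6 mm up. Origin: centre of its underside, z up its axis. Its strap handle stands out along its own +x. Starts upright on the desk, partly under the lamp shade, with the lid on and the five beads on its floor.
- mug_handle (a point): Centre of the upright grip bar of the mug's handle, 72 mm out from the mug's axis and 54 mm above its underside. The bar is 12 mm thick (along the mug's y), 9 mm deep (along x) and 52 mm tall (along z), with flat sides; it joins the mug by one arm at the top and one at the bottom; 28 mm of air between bar and mug wall. Axes as the mug's.
- mug_rim (a point): Centre of the mug's mouth, 95 mm above its underside; axes as the mug's.
- lid: Wooden lid, 98 mm across, about 90 g. Origin: centre of the underside of its 7 mm deep, 72 mm wide plug, which hangs loosely in the mug's mouth (80 mm inside); above the plug an 8 mm disc (top of wood 15 mm above the origin). On it stands an upright brass ring (a square loop) in the lid's x-z plane. On the mug the origin is 88 mm above the mug's underside.
- lid_ring (a point): Centre of the top bar of the lid's brass ring, 42 mm above the lid's origin. The bar runs 44 mm along the lid's x, is 10 mm thick (along y) and 9 mm high; two legs 35 mm apart carry it 27 mm above the wood. Axes as the lid's.
- tray: Fixed open wooden tray lined with grey felt, 170 mm (its x) by 230 mm (its y), walls 32 mm high and 8 mm thick, felt floor 10 mm above the desk. Origin: centre of its underside, on the desk.
- coaster: Fixed round cork coaster, 104 mm across, 6 mm thick. Origin: centre of its underside, on the desk.
- lamp: Fixed black architect's desk lamp. Origin: on the desk below the shade. The bell shade hangs mouth down and level, 160 mm across at its mouth 265 mm up, 72 mm across from 370 mm, top at 440 mm. From its neck (405 mm up) twin rods rise along the lamp's +y to an elbow 310 mm out, 600 mm up, then down to a foot 170 mm across, 400 mm out. The mug stands on the shade's -y side.
- lamp_mouth (a point): Centre of the shade's mouth, 265 mm above the desk; axes as the lamp's.
- candle: Bystander: amber glass jar candle with a brass lid, 74 mm across, 74 mm tall. Origin: centre of its underside.
- pillar: Bystander: plain taupe pillar candle close to the mug, 60 mm across, 85 mm tall. Origin: centre of its underside.
- vase: Bystander: small round fluted pale glass vase, 88 mm across at its belly, 92 mm tall. Origin: centre of its underside.
- pencup: Bystander: white cup with pencils, 80 mm across, cup 100 mm tall, pencils reach 175 mm high and 37 mm from the axis. Origin: centre of its underside.
- bead1: Round ceramic bead, 21 mm across, 12 g, rust. Origin: its centre. Rolls on slopes above about 10 degrees.
- bead2: Round ceramic bead, 21 mm across, 12 g, ochre. Origin: its centre. Rolls on slopes above about 10 degrees.
- bead3: Round ceramic bead, 21 mm across, 12 g, off-white. Origin: its centre. Rolls on slopes above about 10 degrees.
- bead4: Round ceramic bead, 21 mm across, 12 g, dark blue. Origin: its centre. Rolls on slopes above about 10 degrees.
- bead5: Round ceramic bead, 21 mm across, 12 g, sage green. Origin: its centre. Rolls on slopes above about 10 degrees.
There are look-alikes about, which are no part of the job. What is shaped like the mug but red is not meant. There is more than one size of the lid; the job needs the smaller.

How it is judged:
By the outcome, as a careful person would: the job done as asked, in the order asked, and still so for the second after the job is handed in, with the robot touching nothing.
It also fails if it takes over 67 s, if anything falls off the work surface, if the arm or the gripper's body presses on something with over 40 N, if the wrist force passes 120 N, or if a joint passes its speed limit or range.

## Working session

There is one attempt and no reset: what is moved stays moved. The work goes in short steps, each a Python script; the robot and the scene stay as the last script left them, time stands still between calls to the robot, and variables do not carry over. Pictures are saved under pics/ and viewed, about 8 in all and at most 12, crops included, and the job is handed in when it is done.

```bash
ls; mkdir -p pics
python3 - <<'E'
from workcell import *
import cv2,numpy as np
s=get_state();print(s)
ims=[]
for c in("scene","top"):
    p=snapshot(c);print(c,{k:v for k,v in p.items() if k!="pixels"})
    ims.append(p["pixels"])
    for n in("mug","mug_handle","mug_rim","lid","lid_ring","tray","coaster","lamp","lamp_mouth","candle","pillar","vase","pencup"):
        print(n,[(np.round(d["centre"],1).tolist(),round(d["confidence"],2)) for d in pinpoint(n,c)])
for i,c in zip(ims,("scene","top")): cv2.imwrite(f"pics/{c}0.png",cv2.resize(i[:,:,::-1],(800,600),interpolation=cv2.INTER_CUBIC))
E
```

```text
pics
{'t': 0.0, 'joint_pos': array([ 6.01892253e+01,  1.76219355e+01,  8.63849212e+01,  1.11640769e-03,
        7.61110845e+01, -4.20983367e+00]), 'dq': array([ 0.11523254,  0.03539936, -0.03283417,  0.00860108,  0.07417897,
        0.0237321 ]), 'joint_torque': array([ 8.24524213e-04, -4.57546949e+01, -2.51919866e+01,  1.63266268e-04,
        1.34059435e-02,  9.98103701e-06]), 'eef_pos': array([0.24810675, 0.51793012, 0.2303775 ]), 'orientation': array([-1.79990262e+02,  1.17543448e-01,  6.43987998e+01]), 'force': array([-0.21069787, -0.93115443, -0.921958  ]), 'ft_torque': array([-0.0233349 ,  0.04103872, -0.06381843]), 'grip_width': 0.0856221559717657}
scene {'vertical_fov': 52.0279792303008, 'cx': 254.47289192860686, 'cy': 199.94856034468927, 'origin': array([1.1562516 , 0.48149952, 1.01979091]), 'attitude': array([ 39.62678654,  -0.46706298, 126.04952176])}
mug [([309.6, 273.0], 0.78), ([381.3, 333.8], 0.66), ([394.8, 268.2], 0.66)]
mug_handle [([362.4, 343.4], 0.91), ([294.0, 248.2], 0.84), ([374.1, 242.9], 0.72)]
mug_rim [([389.1, 320.3], 0.74), ([311.8, 259.4], 0.64), ([402.1
[... 503 characters left out ...]
, 0.06212005, 1.70311722]), 'attitude': array([  6.20768953,  -0.36461093, -88.53701826])}
mug [([136.5, 173.5], 0.94), ([149.8, 231.3], 0.88), ([201.8, 188.7], 0.51)]
mug_handle [([164.9, 230.8], 0.73), ([140.5, 152.0], 0.6), ([220.4, 186.3], 0.36)]
mug_rim [([129.2, 169.2], 0.92), ([143.4, 230.0], 0.63), ([197.3, 182.0], 0.21)]
lid [([236.9, 236.3], 0.83), ([198.8, 182.3], 0.82)]
lid_ring [([235.4, 236.5], 0.89), ([196.3, 182.9], 0.68)]
tray [([337.9, 214.8], 0.97)]
coaster [([188.9, 160.3], 0.68), ([261.9, 179.2], 0.66)]
lamp []
lamp_mouth []
candle [([260.1, 175.1], 0.4)]
pillar [([186.9, 156.1], 0.59)]
vase [([285.3, 230.3], 0.67)]
pencup [([376.8, 163.1], 0.62), ([190.2, 159.2], 0.17)]
```

View pics/scene0.png

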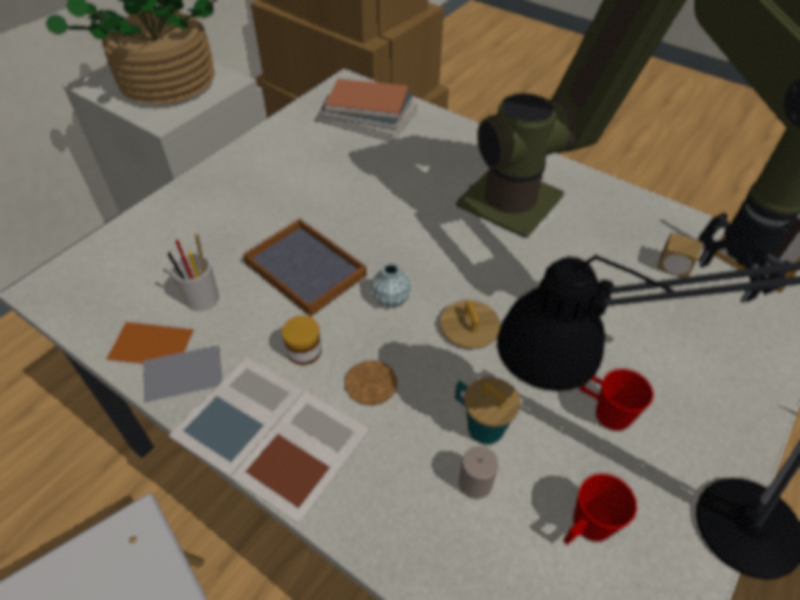

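View pics/top0.png

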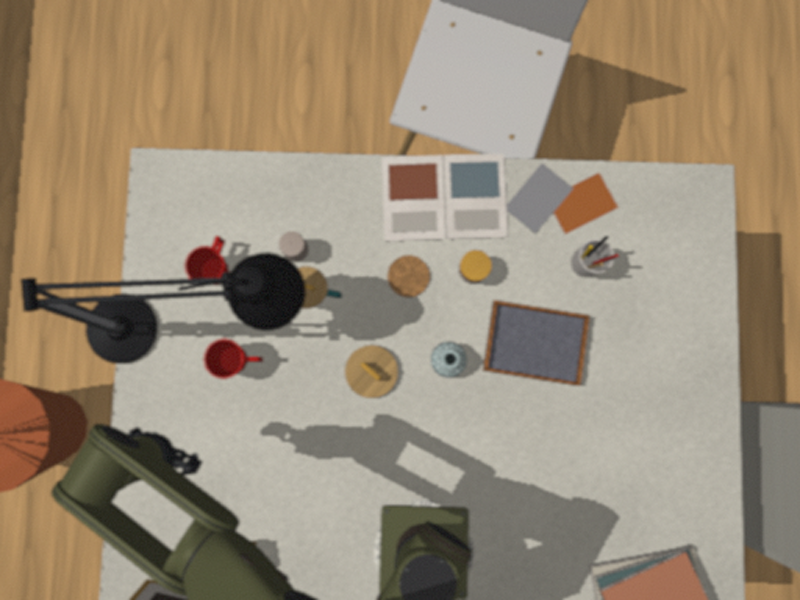

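The scene view (800×600) shows the teal mug with its lid at (490,405), handle to the left, the grey pillar at (478,472) and the lamp shade at (551,338). There are two red mugs, at (622,398) and (603,508). Two lids show: a bigger one lying on the desk at (470,323), and the smaller one on the teal mug, which is the one the job needs. The top view agrees, with the mug at (312,287) half hidden under the shade at (265,290).

```bash
cat > h.py <<'E'
from workcell import *
import cv2,numpy as np
from scipy.spatial.transform import Rotation as Rn
from scipy.optimize import least_squares
def cam(p,st=None):
    f=192/np.tan(np.radians(p["vertical_fov"])/2)
    if "hand_eye" in p:
        T=np.eye(4);T[:3,:3]=Rn.from_euler("xyz",st["orientation"],degrees=True).as_matrix();T[:3,3]=st["eef_pos"]
        T=T@np.array(p["hand_eye"]);R,o=T[:3,:3],T[:3,3]
    else: R,o=Rn.from_euler("xyz",p["attitude"],degrees=True).as_matrix(),p["origin"]
    return f,p["cx"],p["cy"],R,o
def proj(c,P):
    q=(np.atleast_2d(P)-c[4])@c[3]
    return np.c_[c[1]+c[0]*q[:,0]/-q[:,2],c[2]-c[0]*q[:,1]/-q[:,2]]
def ray(c,uv):
    return c[3]@np.array([(uv[0]-c[1])/c[0],-(uv[1]-c[2])/c[0],-1])
def onz(c,uv,z):
    d=ray(c,uv);return c[4]+d*(z-c[4][2])/d[2]
def tri(obs):
    A=0;b=0;
    for c,uv in obs:
        d=ray(c,uv);d/=np.linalg.norm(d);M=np.eye(3)-np.outer(d,d);A=A+M;b=b+M@c[4]
    X=np.linalg.solve(A,b);return X,[np.round(proj(c,X)[0]-uv,1).tolist() for c,uv in obs]
E
python3 - <<'E'
from h import *
S=snapshot("scene");T=snapshot("top");cs,ct=cam(S),cam(T)
np.savez("cams.npz",s=S["pixels"],t=T["pixels"])
e=get_state()["eef_pos"];print("tcp proj",proj(cs,e)*1.5625,proj(ct,e)*1.5625, "base", proj(cs,[0,0,0])*1.5625)
best=lambda n,c,g:min([d["centre"] for d in pinpoint(n,c)] or [[0,0]],key=lambda u:np.hypot(*np.subtract(u,g)))
for n,g,h in [("mug",(310,272),(202,188)),("mug_handle",(294,248),(220,186)),("mug_rim",(311,259),(197,182)),("lid",(318,260),(198,182)),("lid_ring",(314,252),(196,183)),("tray",(197,168),(338,215)),("coaster",(234,246),(262,179)),("candle",(192,225),(303,172)),("pillar",(305,307),(187,158)),("vase",(247,194),(285,230)),("pencup",(128,186),(377,163))]:
    a,b=best(n,"scene",g),best(n,"top",h)
    X,r=tri([(cs,a),(ct,b)]);print(n,np.round(X,3),r,"z0:",np.round(onz(cs,a,0)[:2],3),np.round(onz(ct,b,0)[:2],3))
# big lid
print("biglid",onz(cs,(299,209),0),onz(ct,(236.9,236.3),0))
# lamp: dark outline of the shade
a=S["pixels"][225:285,270:350];b=T["pixels"][150:220,130:240]
k=lambda i:cv2.resize(i[:,:,::-1],None,fx=5,fy=5,interpolation=cv2.INTER_CUBIC)
A,B=k(a),k(b);W=np.zeros((600,800,3),np.uint8)
W[:300,:400]=A;W[300-0:600,:][:,:0]=0
B=cv2.resize(B,(400,255));W[:255,400:]=B
A2=cv2.resize(S["pixels"][150:260,300:400][:,:,::-1],(273,300));W[300:,:273]=A2
cv2.imwrite("pics/crop1.png",W)
E
```

```text
tcp proj [[719.53104711 287.77032122]] [[176.73249692 446.00706071]] base [[508.75677269 199.87906672]]
mug [0.6   0.285 0.007] [[2.4, 0.3], [1.7, -0.8]] z0: [0.6   0.278] [0.598 0.293]
mug_handle [0.494 0.305 0.046] [[40.6, -4.5], [27.4, -19.3]] z0: [0.551 0.205] [0.422 0.411]
mug_rim [0.667 0.399 0.286] [[42.0, -1.9], [25.3, -14.2]] z0: [0.556 0.269] [0.662 0.56 ]
lid [0.603 0.287 0.095] [[-4.2, -0.6], [-3.0, 1.2]] z0: [0.54  0.278] [0.619 0.289]
lid_ring [0.6   0.285 0.123] [[-3.3, -0.4], [-2.3, 0.9]] z0: [0.519 0.267] [0.619 0.294]
tray [ 0.49  -0.242  0.011] [[-1.5, -0.2], [-1.1, 0.8]] z0: [ 0.48  -0.244] [ 0.494 -0.248]
coaster [0.647 0.057 0.014] [[1.4, 0.1], [1.0, -0.6]] z0: [0.642 0.047] [0.646 0.061]
candle [ 0.667 -0.107  0.006] [[-0.7, -0.1], [-0.5, 0.3]] z0: [ 0.664 -0.108] [ 0.67  -0.109]
pillar [ 0.699  0.327 -0.01 ] [[1.2, 0.2], [0.8, -0.3]] z0: [0.705 0.326] [0.696 0.329]
vase [ 0.446 -0.059 -0.026] [[0.3, 0.0], [0.2, -0.1]] z0: [ 0.464 -0.046] [ 0.445 -0.056]
pencup [ 0.7   -0.384  0.01 ] [[-3.0, -0.4], [-2.0, 1.7]] z0: [ 0.691 -0.382] [ 0.708 -0.394]
biglid [0.41256041 0.13258508 0.        ] [0.41682001 0.13824321 0.        ]
```

View pics/crop1.png

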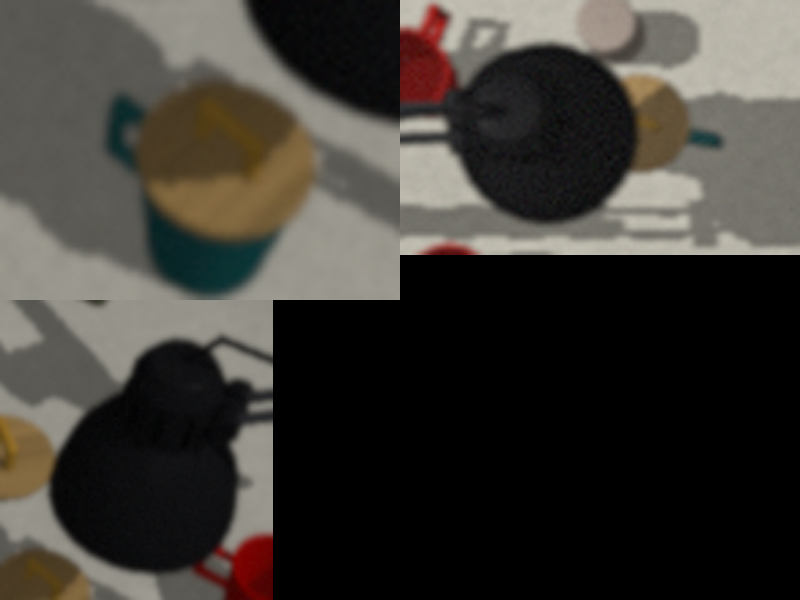

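The crop confirms the target: the teal mug with the smaller lid on it, ring bar running from about (312,246) to (321,258) in scene pixels. The handle points to the coaster side (-y) and the shade overhangs the mug's far side. Next I'll compute the geometry and check reachability.

Run:
```python
from h import *
S=snapshot("scene");T=snapshot("top");cs,ct=cam(S),cam(T)
m=lambda c,u,z:np.round(onz(c,u,z),3)
print("handle tip top",m(ct,(214.7,188.4),.06),"scene bar",m(cs,(293.5,249.5),.054))
a,b=m(cs,(312,246),.13),m(cs,(321,258),.13);print("ring ends",a,b,(a+b)/2,np.degrees(np.arctan2(*(b-a)[1::-1])))
print("lid disc scene",m(cs,(315.4,257),.103))
print("red1",m(ct,(149.8,231.3),.02),"red2",m(ct,(136.5,173.5),.02))
# lamp shade: fit to dark silhouettes in both views
def dark(p,box):
    g=p.max(2);M=np.zeros(g.shape,np.uint8);x0,y0,x1,y1=box;M[y0:y1,x0:x1]=(g[y0:y1,x0:x1]<48);return cv2.morphologyEx(M,cv2.MORPH_OPEN,np.ones((9,9)))
Mt=dark(T["pixels"],(140,155,205,220));Ms=dark(S["pixels"],(310,155,395,255))
cv2.imwrite("pics/m.png",np.hstack([Mt,Ms])*255)
th=np.linspace(0,2*np.pi,60)
def hull(x,y,c):
    P=np.vstack([np.c_[x+r*np.cos(th),y+r*np.sin(th),0*th+z] for r,z in((.08,.265),(.036,.37),(.036,.44))])
    return cv2.convexHull((proj(c,P)*16).astype(np.int32))
def res(p):
    e=0
    for M,c in((Mt,ct),(Ms,cs)):
        I=np.zeros(M.shape,np.uint8);cv2.fillPoly(I,[hull(*p,c)],1,shift=4);e+=(I!=M).sum()
    return e
from scipy.optimize import minimize
r=minimize(res,onz(ct,(171,186.5),.265)[:2],method="Nelder-Mead",options=dict(initial_simplex=np.add(onz(ct,(171,186.5),.265)[:2],[[0,0],[.02,0],[0,.02]])));print("lamp",r.x,r.fun,Mt.sum(),Ms.sum())
w=[]
# tray corners etc via outline
for c,n in((ct,"top"),(cs,"scene")):
    o=outline_of("tray",n)[0]["pixels"].astype(np.uint8);q=cv2.minAreaRect(cv2.findContours(o,0,2)[0][0].reshape(-1,2));print(n,[m(c,u,.032)[:2].tolist() for u in cv2.boxPoints(q)])
    o=outline_of("coaster",n)
    for k in o[:2]:print("coaster",round(k["confidence"],2),m(c,k["centre"],.006),k["pixels"].sum())
```

```text
handle tip top [0.589 0.222 0.06 ] scene bar [0.588 0.217 0.054]
ring ends [0.594 0.272 0.13 ] [0.612 0.31  0.13 ] [0.603 0.291 0.13 ] 64.65382405805329
lid disc scene [0.602 0.291 0.103]
red1 [0.427 0.46  0.02 ] red2 [0.642 0.522 0.02 ]
lamp [0.56450317 0.34608255] 880.0 1814 4305
top [[0.421, -0.123], [0.591, -0.148], [0.559, -0.382], [0.39, -0.355]]
coaster 0.81 [0.638 0.058 0.006] 598
scene [[0.577, -0.37], [0.368, -0.424], [0.424, -0.118], [0.61, -0.093]]
coaster 0.63 [0.644 0.056 0.006] 785
```

```bash
cat >> h.py <<'E'
def ori(yaw,al,roll=0):
    """tool z at heading yaw, al deg below horizontal; roll about tool z; tool x horizontal at roll 0"""
    y,a=np.radians([yaw,al]);z=np.array([np.cos(y)*np.cos(a),np.sin(y)*np.cos(a),-np.sin(a)])
    x=np.array([-np.sin(y),np.cos(y),0]);R=np.c_[x,np.cross(z,x),z]@Rn.from_euler("z",roll,degrees=True).as_matrix()
    return Rn.from_matrix(R).as_euler("xyz",degrees=True),z
def tcp(g,yaw,al,roll=0,back=0):
    o,z=ori(yaw,al,roll);return np.array(g)+z*(.019-back),o
E
python3 - <<'E'
from h import *
T=snapshot("top");ct=cam(T);c=onz(ct,(171,186.5),.265);e=onz(ct,(171+24.2,186.5),.265);print("lamp",c,np.linalg.norm(c-e))
R=lambda q:None if q is None else np.round(q).astype(int).tolist()
for al in(30,40,50):
  for roll in(0,180):
    print("lid",al,roll,[R(solve_ik(*tcp(g,y,al,roll,b))) for g,y,b in[((.602,.29,.132),65,0),((.602,.29,.132),65,.15),((.602,.25,.18),65,0),((.4,.28,.045),65,0),((.4,.28,.045),35,0),((.4,.28,.1),35,0)]])
    print("mug",al,roll,[R(solve_ik(*tcp(g,y,al,roll,b))) for g,y,b in[((.588,.218,.054),79,0),((.588,.218,.054),79,.12),((.588,.218,.15),79,0)]])
    print("coaster",al,roll,[(y,R(solve_ik(*tcp((.642-.072*np.cos(np.radians(y)),.057-.072*np.sin(np.radians(y)),.06),y,al,roll)))) for y in(0,30,50,79)])
E
```

```text
lamp [0.56776294 0.34212456 0.265     ] 0.07738997628298813
lid 30 0 [[-3, 34, 117, 93, 54, 124], [-20, 24, 119, 75, 63, 132], [-8, 29, 115, 84, 57, 133], None, None, None]
mug 30 0 [[-13, 45, 110, 74, 64, 119], [-24, 39, 108, 62, 72, 124], [-13, 35, 108, 69, 68, 131]]
coaster 30 0 [(0, None), (30, None), (50, [-35, 43, 120, 85, 60, 110]), (79, [-32, 47, 94, 55, 79, 126])]
lid 30 180 [[-3, 34, 117, 93, 54, -56], [-20, 24, 119, 75, 63, -48], [-8, 29, 115, 84, 57, -47], None, None, None]
mug 30 180 [[-13, 45, 110, 74, 64, -61], [-24, 39, 108, 62, 72, -56], [-13, 35, 108, 69, 68, -49]]
coaster 30 180 [(0, None), (30, None), (50, [-35, 43, 120, 85, 60, -70]), (79, [-32, 47, 94, 55, 79, -54])]
lid 40 0 [[0, 30, 113, 79, 45, 142], [-13, 18, 113, 63, 57, 152], [-4, 25, 111, 70, 50, 150], None, None, None]
mug 40 0 [[-9, 39, 109, 67, 56, 129], [-19, 32, 107, 56, 66, 136], [-9, 30, 106, 60, 62, 142]]
coaster 40 0 [(0, None), (30, [-25, 36, 132, 115, 44, 105]), (50, [-31, 37, 118, 78, 51, 123]), (79, [-30, 43, 95, 50, 72, 132])]
lid 40 180 [[0, 30, 113, 79, 45, -38], [-13, 18, 113, 63, 57, -28
[... 207 characters left out ...]
, (50, [-31, 37, 118, 78, 51, -57]), (79, [-30, 43, 95, 50, 72, -48])]
lid 50 0 [None, None, None, None, None, None]
mug 50 0 [[-5, 35, 107, 57, 50, 143], [-13, 27, 104, 47, 61, 150], None]
coaster 50 0 [(0, [2, 29, 132, 184, 21, 88]), (30, [-20, 30, 126, 97, 30, 130]), (50, [-26, 32, 115, 65, 43, 140]), (79, [-26, 39, 95, 43, 66, 140])]
lid 50 180 [[5, 27, 108, 60, 40, -16], [-6, 14, 106, 47, 55, -7], [0, 22, 106, 53, 47, -11], None, None, None]
mug 50 180 [[-5, 35, 107, 57, 50, -37], [-13, 27, 104, 47, 61, -30], [-5, 27, 103, 49, 57, -24]]
coaster 50 180 [(0, [2, 29, 132, 184, 21, -92]), (30, [-20, 30, 126, 97, 30, -50]), (50, [-26, 32, 115, 65, 43, -40]), (79, [-26, 39, 95, 43, 66, -40])]
```

Run:
```python
from h import *
R=lambda q:None if q is None else np.round(q).astype(int).tolist()
for p in((.75,.19),(.54,.13)):
  for y in(30,50,65): print(p,y,[R(solve_ik(*tcp((*p,z),y,42,180))) for z in(.045,.12)],R(solve_ik(*tcp((*p,.045),y,42,180,.1))))
o=get_state()["orientation"]
reach((.2,.40,.30),o);q=np.array(get_state()["joint_pos"]);print(q)
q[0]=-10;goto_joints(q)
p,oo=tcp((.602,.289,.12),68,42,180,.19)
qq=solve_ik(p,oo);print(R(qq));goto_joints(qq);grip(.045,60)
st=get_state();W=snapshot("wrist");c=cam(W,st);print(st["t"],st["eef_pos"],{k:W[k] for k in("vertical_fov","cx","cy")})
for n in("mug","mug_handle","mug_rim","lid","lid_ring","pillar"):
    print(n,[(np.round(d["centre"],1).tolist(),round(d["confidence"],2)) for d in pinpoint(n,"wrist")])
for n,P in dict(mug=(.602,.289,0),handle=(.588,.218,.054),ring=(.602,.289,.13),lampedge=(.568,.262,.265)).items(): print(n,proj(c,P).round(0))
cv2.imwrite("pics/w1.png",cv2.resize(W["pixels"][:,:,::-1],(800,600)))
```

```text
(0.75, 0.19) 30 [[2, 39, 110, 122, 25, -55], [2, 31, 108, 100, 21, -31]] [-3, 29, 117, 111, 25, -46]
(0.75, 0.19) 50 [[-5, 41, 103, 85, 38, -38], [-5, 34, 101, 74, 39, -24]] [-12, 33, 107, 76, 42, -32]
(0.75, 0.19) 65 [[-8, 43, 95, 68, 50, -33], [-8, 37, 93, 62, 53, -24]] [-15, 37, 96, 61, 56, -30]
(0.54, 0.13) 30 [None, None] None
(0.54, 0.13) 50 [[-17, 37, 130, 100, 44, -72], [-17, 26, 127, 85, 43, -51]] [-28, 26, 131, 80, 48, -59]
(0.54, 0.13) 65 [[-19, 37, 121, 76, 50, -61], [-19, 28, 119, 67, 53, -47]] [-29, 29, 120, 62, 57, -52]
[ 5.80146559e+01  4.17928022e+00  9.36961335e+01  7.33940469e-03
  8.19795343e+01 -6.37072819e+00]
[-16, 16, 109, 56, 63, -25]
6.8 [0.55442039 0.17114373 0.23469734] {'vertical_fov': 69.13948438433182, 'cx': 260.43543997199924, 'cy': 193.4705747322703}
mug [([233.8, 116.3], 0.92), ([262.0, 226.5], 0.62), ([134.3, 167.9], 0.61)]
mug_handle [([273.6, 260.5], 0.9), ([121.2, 187.2], 0.83), ([275.4, 91.4], 0.63)]
mug_rim [([260.0, 174.1], 0.66)]
lid [([261.2, 194.6], 0.85)]
lid_ring []
pillar [([311.7, 182.5], 0.62)]
mug [[260. 223.]]
handle [[271. 256.]]
ring [[260. 171.]]
lampedge [[227.  92.]]
```

View pics/w1.png

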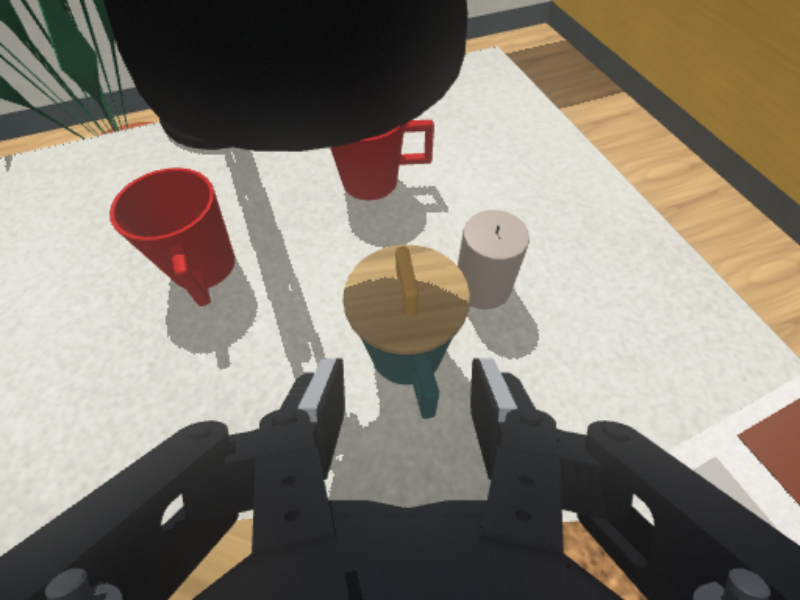

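The wrist view (800×600) shows the lid at (406,299), ring bar at about (403,250) to (408,290) running nearly along the view direction, and the handle bar at (425,385). The pillar is right of the mug at (495,260), and the shade's lower edge is at about y=150. It matches the predictions within a few pixels. Now I'll fit the ring and handle yaw.

Run:
```python
from h import *
st=get_state();W=snapshot("wrist");c=cam(W,st)
M=outline_of("lid","wrist")[0]["pixels"];ys,xs=np.nonzero(M);print("lid outline",xs.min(),xs.max(),ys.min(),ys.max())
print("disc c",onz(c,(259.8,191.4),.103),"ring c",onz(c,(259.8,174),.1345),"handle net",onz(c,(273.6,260.5),.054))
C=np.array((.602,.289,0))
for y in(60,70,80,90,100):
    u=np.array([np.cos(np.radians(y)),np.sin(np.radians(y)),0])
    print(y,[ (proj(c,C+s*u+[0,0,z])[0]*1.5625).round(0).tolist() for s,z in((.022,.1345),(-.022,.1345),(-.022,.103))])
for y in(-95,-100,-105):
    u=np.array([np.cos(np.radians(y)),np.sin(np.radians(y)),0]);print(y,[(proj(c,C+.0765*u+[0,0,z])[0]*1.5625).round(0).tolist() for z in(.08,.028)])
k=W["pixels"][145:285,205:325][:,:,::-1];cv2.imwrite("pics/w1c.png",cv2.resize(k,None,fx=4.2,fy=4.2,interpolation=cv2.INTER_CUBIC))
```

```text
lid outline 220 300 156 226
disc c [0.59781801 0.27994323 0.103     ] ring c [0.59877716 0.28219764 0.1345    ] handle net [0.58798736 0.21116159 0.054     ]
60 [[411.0, 240.0], [402.0, 289.0], [402.0, 312.0]]
70 [[406.0, 239.0], [408.0, 289.0], [408.0, 313.0]]
80 [[400.0, 240.0], [413.0, 288.0], [413.0, 312.0]]
90 [[395.0, 241.0], [419.0, 287.0], [418.0, 311.0]]
100 [[391.0, 243.0], [424.0, 285.0], [422.0, 309.0]]
-95 [[437.0, 390.0], [434.0, 412.0]]
-100 [[429.0, 392.0], [426.0, 414.0]]
-105 [[419.0, 393.0], [418.0, 416.0]]
```

View pics/w1c.png

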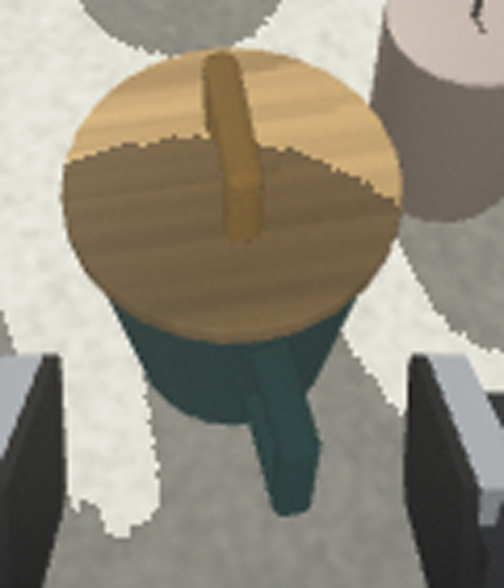

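Run:
```python
from h import *
g=np.array((.599,.282,.133));Y,A=76,42
p,o=tcp(g,Y,A,180,.09);move_straight(p,o,.15)
st=get_state();W=snapshot("wrist");c=cam(W,st)
print("model ring",proj(c,g+[0,0,.0015])*1.5625, get_state()["orientation"],o)
cv2.imwrite("pics/w2.png",W["pixels"][:,:,::-1])
p,o=tcp(g,Y,A,180);print(move_straight(p,o,.06,max_force=8))
f0=get_state();grip(.0,60);s=get_state();print(s["grip_width"],f0["force"],s["force"],s["eef_pos"]-p,s["t"])
print(move_straight(s["eef_pos"]+[0,0,.035],None,.06,max_force=25));s=get_state();print(s["force"],s["grip_width"],s["ft_torque"])
W=snapshot("wrist");cv2.imwrite("pics/w2b.png",np.hstack([cv2.imread("pics/w2.png")[:,80:470],W["pixels"][:,80:470,::-1]]))
```

```text
model ring [[407.51426611 315.07376465]] [-1.31998238e+02 -5.10839511e-03 -1.40124058e+01] [-132.    0.  -14.]
False
0.009055734240399925 [0.07230007 0.23260805 0.2621167 ] [-0.1875624  -0.3063184   1.31723768] [ 1.44671907e-04 -4.51693782e-05  2.51256236e-04] 10.0833
False
[ 0.07970579  0.59877364 -0.51401995] 0.008847080432700353 [-0.37936977  0.14726925  0.0369338 ]
```

View pics/w2b.png

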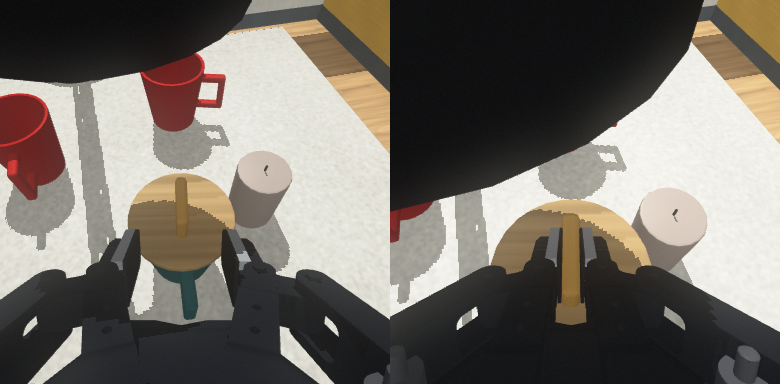

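The right picture shows the pads closed on the ring with the lid lifted, the shade still clear. The grip width of 9 mm and about 0.9 N of extra weight fit the lid. Next I'll carry it to the bare spot at (.75,.19).

Run:
```python
from h import *
A=42
p,o=tcp((.599-.09*np.cos(np.radians(76)),.282-.09*np.sin(np.radians(76)),.168),76,A,180);move_straight(p,o,.2)
p,o=tcp((.75,.19,.09),55,A,180);move_straight(p,o,.25)
hold(.2);print(get_state()["force"])
p,o=tcp((.75,.19,.037),55,A,180);print(move_straight(p,o,.04,max_force=3))
s=get_state();print("z of grasp",s["eef_pos"][2]+.019*np.sin(np.radians(A)),s["force"])
grip(.04);
_,z=ori(55,A);move_straight(get_state()["eef_pos"]-z*.09,None,.2)
# to the mug pre-grasp
yw=81;u=np.array([np.cos(np.radians(yw)),np.sin(np.radians(yw)),0]);h=np.array((.588,.211,.054))
p,o=tcp(h+[0,0,.02],yw,38,180,.14)
q=solve_ik(p,o);print(q);goto_joints(q)
st=get_state();W=snapshot("wrist");c=cam(W,st);print(st["t"],pinpoint("mug_handle","wrist")[:2],proj(c,h))
S=snapshot("scene");cs=cam(S);print([ (onz(cs,d["centre"],0),d["confidence"]) for d in pinpoint("lid","scene")])
cv2.imwrite("pics/v3.png",np.hstack([W["pixels"][:,80:470,::-1],S["pixels"][100:,150:470,::-1].copy() if 0 else S["pixels"][:,120:510,::-1]]))
```

```text
[-0.06647433 -0.19022996 -0.34610579]
True
z of grasp 0.04512023653496973 [ 0.12658535 -0.04532835  2.83480744]
[-22.43637896  30.92691761 103.53897081  53.47566752  72.5073093
 -43.29856681]
15.2917 [{'centre': [125.1, 106.2], 'confidence': 0.87}, {'centre': [260.9, 196.5], 'confidence': 0.83}] [[259.18819785 198.80268097]]
[(array([0.75033561, 0.20712358, 0.        ]), 0.65), (array([0.41564859, 0.12555865, 0.        ]), 0.65)]
```

View pics/v3.png

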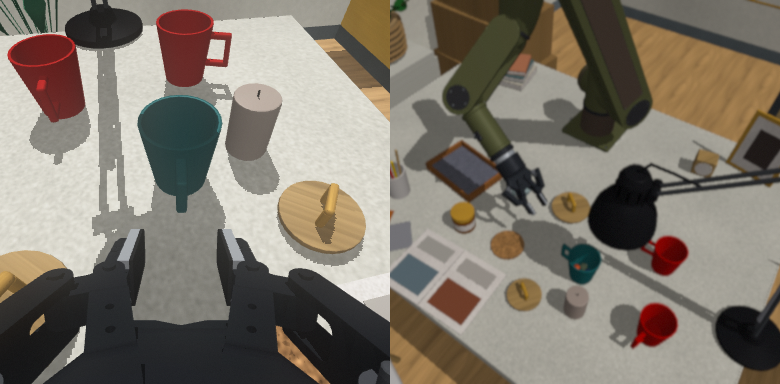

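The lid lies flat, ring up, near (.75,.20), and the mug is open. The handle measures within 2 px of the prediction. Before grasping I'll search for a grasp pitch and pour pose that the arm can do.

```bash
cat >> h.py <<'E'
Rmat=lambda o:Rn.from_euler("xyz",o,degrees=True).as_matrix()
def rel(a): # mug frame -> tool: handle heading 180 => mug x = -u; returns R_mug^T R_tool
    return Rn.from_euler("z",180,degrees=True).as_matrix().T@Rmat(ori(0,a,180)[0])
HN=np.array((.072,0,.054))
def pourpose(M,yaw,al,th,a):
    """mouth centre at M, tool at heading yaw, pitch al, rolled th from upright"""
    o,z=ori(yaw,al,180+th);Rm=Rmat(o)@rel(a).T
    G=np.array(M)+Rm@(HN-[0,0,.095]);return G+z*.019,o,Rm,G
E
python3 - <<'E'
from h import *
R=lambda q:None if q is None else np.round(q).astype(int).tolist()
for a in(25,32,38):
  print("grasp",a,R(solve_ik(*tcp((.588,.211,.054),81,a,180))),R(solve_ik(*tcp((.588,.211,.054),81,a,180,.1))),R(solve_ik(*tcp((.57,.10,.16),81,a,180))))
  for al in(0,10,20):
   for yaw in(-60,-40,-20,0,30,60):
    for th in(-140,140):
      p,o,Rm,G=pourpose((.485,-.245,.13),yaw,al,th,a);q=solve_ik(p,o)
      p2,o2,_,_=pourpose((.485,-.245,.13),yaw,al,0,a);q2=solve_ik(G+ori(yaw,al)[1]*.019,o2)
      if q is not None and q2 is not None: print(a,al,yaw,th,R(q),R(q2),"G",G.round(3),"mz",Rm[:,2].round(2))
E
```

```text
grasp 25 [-15, 48, 108, 74, 70, -65] [-25, 44, 107, 64, 76, -60] [-27, 37, 105, 61, 80, -54]
25 0 30 -140 [-76, 49, 114, 74, 95, 146] [-76, 49, 114, 74, 95, -74] G [ 0.465 -0.307  0.182] mz [-0.66  0.29 -0.69]
25 0 30 140 [-80, 50, 125, 70, 92, 54] [-80, 50, 125, 70, 92, -86] G [ 0.422 -0.231  0.182] mz [-0.07 -0.72 -0.69]
25 0 60 140 [-70, 51, 99, 54, 109, 74] [-70, 51, 99, 54, 109, -66] G [ 0.423 -0.265  0.182] mz [ 0.29 -0.66 -0.69]
25 10 30 -140 [-75, 42, 114, 73, 87, 154] [-75, 42, 114, 73, 87, -66] G [ 0.474 -0.302  0.189] mz [-0.76  0.24 -0.61]
25 10 30 140 [-78, 41, 125, 70, 85, 63] [-78, 41, 125, 70, 85, -77] G [ 0.43  -0.226  0.189] mz [-0.17 -0.77 -0.61]
25 10 60 140 [-69, 45, 99, 51, 103, 78] [-69, 45, 99, 51, 103, -62] G [ 0.428 -0.256  0.189] mz [ 0.24 -0.76 -0.61]
25 20 -60 140 [7, 31, 132, 254, 64, 33] [7, 31, 132, 254, 64, -107] G [ 0.509 -0.2    0.195] mz [-0.82  0.26 -0.51]
25 20 30 140 [-74, 32, 124, 69, 77, 74] [-74, 32, 124, 69, 77, -66] G [ 0.44  -0.221  0.195] mz [-0.26 -0.82 -0.51]
25 20 60 140 [-67, 38, 100, 49, 97, 82] [-67, 38, 100, 49, 97, -58] G [ 0.434 
[... 1385 characters left out ...]
]
38 0 60 140 [-70, 50, 101, 54, 108, 73] [-70, 50, 101, 54, 108, -67] G [ 0.427 -0.248  0.189] mz [ 0.13 -0.79 -0.6 ]
38 10 30 140 [-76, 40, 126, 72, 84, 63] [-76, 40, 126, 72, 84, -77] G [ 0.442 -0.213  0.193] mz [-0.36 -0.79 -0.49]
38 10 60 140 [-68, 44, 101, 52, 102, 77] [-68, 44, 101, 52, 102, -63] G [ 0.432 -0.238  0.193] mz [ 0.08 -0.87 -0.49]
38 20 -60 140 [5, 31, 130, 253, 63, 31] [5, 31, 130, 253, 63, -109] G [ 0.523 -0.212  0.196] mz [-0.83  0.43 -0.36]
38 20 30 140 [-72, 32, 125, 71, 76, 74] [-72, 32, 125, 71, 76, -66] G [ 0.452 -0.207  0.196] mz [-0.43 -0.83 -0.36]
38 20 60 140 [-66, 38, 102, 50, 96, 82] [-66, 38, 102, 50, 96, -58] G [ 0.438 -0.229  0.196] mz [ 0.05 -0.93 -0.36]
```

Run:
```python
from h import *
h=np.array((.5883,.2115,.054));Y,a=81,30;_,z=ori(Y,a)
p,o=tcp(h,Y,a,180,.09);move_straight(p,o,.2)
p,o=tcp(h,Y,a,180);print(move_straight(p,o,.08,max_force=8))
f=get_state()["force"];grip(0,100);s=get_state();print(s["grip_width"],f,s["force"],s["eef_pos"]-p)
print(move_straight(p+[0,0,.05],o,.08,max_force=40));s=get_state();print(s["force"],s["grip_width"],s["ft_torque"],s["t"])
u=np.array([np.cos(np.radians(Y)),np.sin(np.radians(Y)),0])
move_straight(p+[0,0,.12]-u*.12,o,.2);print(get_state()["t"],get_state()["force"])
W=snapshot("wrist");S=snapshot("scene");cv2.imwrite("pics/v4.png",np.hstack([W["pixels"][:,80:470,::-1],S["pixels"][:,120:510,::-1]]))
```

```text
False
0.009477750064556978 [-0.9179253  -0.08050573 -0.58424052] [-1.15228555 -4.55400318  3.01029421] [ 0.00034473 -0.00047635  0.00039609]
False
[-0.2985504  -0.66028228 -5.34579988] 0.009652978772446912 [-1.24389886  0.1725158   0.03515517] 18.4083
19.25 [ 0.08767226  1.14477868 -3.75176683]
```

View pics/v4.png

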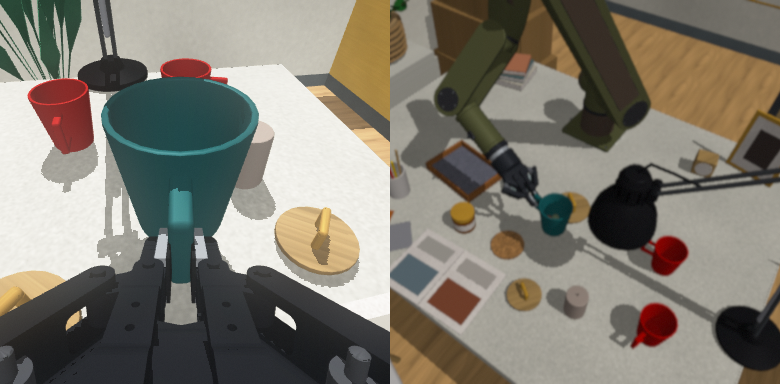

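The mug is lifted by its handle, the weight reading of about 3.7 N fits, and it looks upright. Next is carrying it over the tray and pouring.

Run:
```python
from h import *
a=30;p,o,Rm,G=pourpose((.488,-.222,.112),60,10,140,a);print("G",G,Rm[:,2])
z=ori(60,10)[1];up=lambda th:(G+z*.019,ori(60,10,180+th)[0])
P0=G+[0,0,.04]+ori(60,30)[1]*.019
move_straight(P0,ori(60,30,180)[0],.28);print(get_state()["t"],get_state()["force"])
q0=solve_ik(*up(0));goto_joints(q0)
q=q0.copy() if hasattr(q0,"copy") else list(q0)
for th in(70,90,105,120,140):
    q=np.array(q0);q[5]+=th;goto_joints(q);print(th,get_state()["t"],get_state()["joint_pos"][5])
hold(.5)
s=get_state();print(s["eef_pos"]-p,s["force"])
T=snapshot("top");S=snapshot("scene");
print({n:[(np.round(d["centre"]).tolist(),round(d["confidence"],2)) for d in pinpoint(n,"scene")[:2]] for n in("bead1","bead2","bead3","bead4","bead5")})
k=lambda i:cv2.resize(i[:,:,::-1],(400,400),interpolation=cv2.INTER_CUBIC)
cv2.imwrite("pics/v5.png",np.hstack([k(S["pixels"][110:230,130:250]),k(T["pixels"][150:280,280:410])]))
```

```text
G [ 0.43234117 -0.22647624  0.17321322] [ 0.17828846 -0.80453613 -0.56651111]
20.75 [-0.83920038  0.04561956 -4.64161734]
70 22.275 4.777732575125146
90 22.7 24.611759582581772
105 23.0583 39.51421392427755
120 23.4167 54.465432573352984
140 23.8417 74.47617277759251
[2.26751116e-06 4.26671946e-05 1.28732222e-05] [ 0.51309569 -1.12390165 -3.82916416]
{'bead1': [([177.0, 180.0], 0.61), ([175.0, 162.0], 0.57)], 'bead2': [([177.0, 180.0], 0.61), ([175.0, 162.0], 0.57)], 'bead3': [([177.0, 180.0], 0.61), ([175.0, 162.0], 0.57)], 'bead4': [([177.0, 180.0], 0.61), ([175.0, 162.0], 0.57)], 'bead5': [([177.0, 180.0], 0.61), ([175.0, 162.0], 0.57)]}
```

View pics/v5.png

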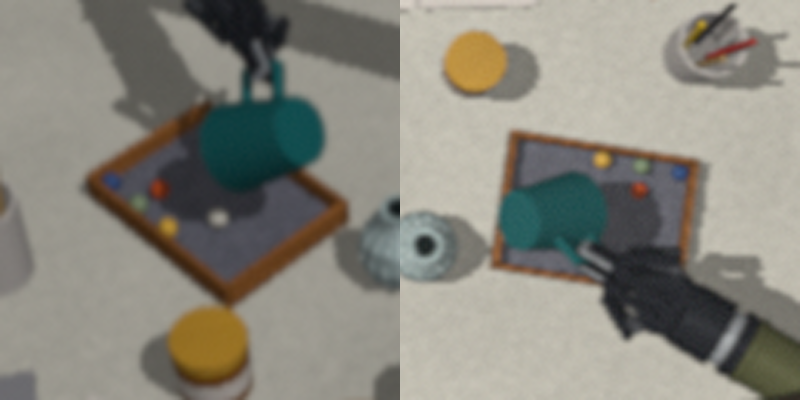

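All five beads (blue, rust, green, ochre, off-white) lie in the tray, and the mug is tipped and empty. I'll bring the mug upright and hover beside the coaster to measure both with the same wrist camera.

Run:
```python
from h import *
s=get_state();move_straight(s["eef_pos"]+[0,0,.05],None,.2)
q=np.array(get_state()["joint_pos"]);q[5]-=140;goto_joints(q)
Y,a=62,30;y=np.radians(Y);u=np.array([np.cos(y),np.sin(y),0]);r=np.array([u[1],-u[0],0])
C=np.array((.643,.055,0))
G=C-u*.11-r*.11+[0,0,.054+.125]
p,o=tcp(G,Y,a,180);move_straight(p,o,.25);hold(.2)
st=get_state();W=snapshot("wrist");c=cam(W,st);print(st["t"],st["eef_pos"]-p,st["force"])
Rm=Rmat(st["orientation"])@rel(a).T;g=st["eef_pos"]-ori(Y,a)[1]*.019
mp=lambda v:g+Rm@(np.array(v)-HN)
for n,v in(("mug_rim",(0,0,.095)),("mug",(0,0,0))):print(n,proj(c,mp(v)).round(1),[(np.round(d["centre"],1).tolist(),round(d["confidence"],2)) for d in pinpoint(n,"wrist")[:3]])
for d in pinpoint("coaster","wrist"): print("coaster pin",np.round(d["centre"],1),d["confidence"],onz(c,d["centre"],0))
for d in outline_of("coaster","wrist"):
    cn=max(cv2.findContours(d["pixels"].astype(np.uint8),0,2)[0],key=len);e=cv2.fitEllipse(cn);print("coaster out",e,onz(c,e[0],.006),d["confidence"])
for n in("top","scene"):
    P=snapshot(n);cc=cam(P);print(n,[(onz(cc,d["centre"],0).round(4),round(d["confidence"],2)) for d in pinpoint("coaster",n)],"rim err",[(np.subtract(d["centre"],proj(cc,mp((0,0,.095)))[0]).round(1)) for d in pinpoint("mug_rim",n)],onz(cc,proj(cc,mp((0,0,0)))[0],0).round(3))
I=W["pixels"][:,:,::-1].copy();t=np.linspace(0,2*np.pi,60)
for rr,zz in((.046,.095),(.034,0)):
    cv2.polylines(I,[proj(c,np.array([mp((rr*np.cos(k),rr*np.sin(k),zz)) for k in t])).astype(int)],True,(0,255,255),1)
cv2.polylines(I,[proj(c,np.c_[C[0]+.052*np.cos(t),C[1]+.052*np.sin(t),0*t+.006]).astype(int)],True,(255,0,255),1)
cv2.imwrite("pics/v6.png",cv2.resize(I,(800,600)))
```

```text
28.525 [ 0.00039059 -0.00141219 -0.0002703 ] [ 0.1027921  -0.12289788 -3.50003547]
mug_rim [[260.  109.3]] [([257.6, 104.0], 0.73), ([204.9, 52.2], 0.56)]
mug [[260.1 215.7]] [([261.2, 211.3], 0.84), ([209.6, 95.1], 0.58), ([118.4, 131.6], 0.56)]
coaster pin [349.6 256.2] 0.71 [0.64407165 0.05369937 0.        ]
coaster out ((353.9646301269531, 252.45994567871094), (56.53860855102539, 97.98048400878906), 105.93380737304688) [0.64859662 0.05304745 0.006     ] 0.91
top [(array([0.6476, 0.0598, 0.    ]), 0.62)] rim err [array([-127.2,  -33.4]), array([-114.2,   26.5]), array([-2.4, -0.6])] [0.539 0.072 0.   ]
scene [(array([0.6509, 0.0531, 0.    ]), 0.65)] rim err [array([2.2, 3.9]), array([131.9,  73.2]), array([126.5, 143.6]), array([-12.1, 114.2])] [0.441 0.014 0.   ]
```

View pics/v6.png

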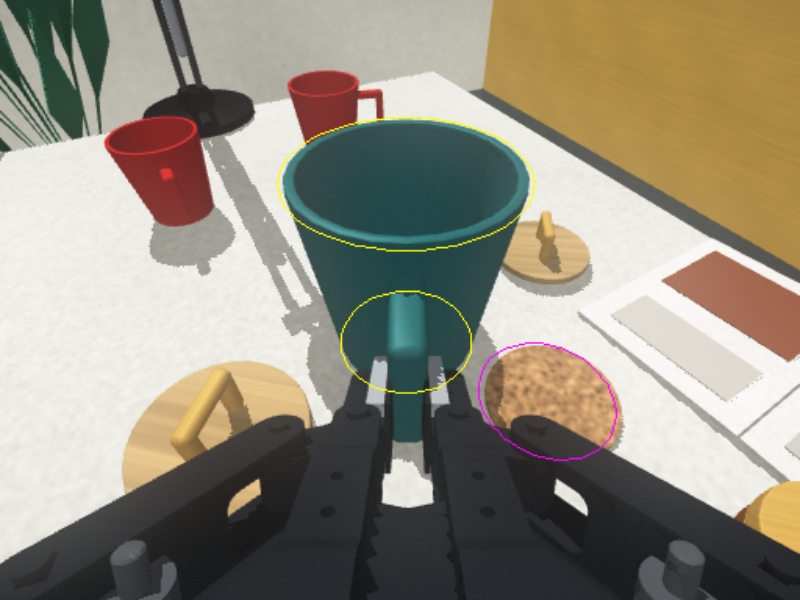

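```bash
cat > fit.py <<'E'
from h import *
Y,a=62,30
st=get_state();W=snapshot("wrist");c=cam(W,st)
Rm=Rmat(st["orientation"])@rel(a).T;g=st["eef_pos"]-ori(Y,a)[1]*.019
t=np.linspace(0,2*np.pi,120)
ext=lambda v:[v[:,0].min(),v[:,0].max(),v[:,1].min(),v[:,1].max()]
I=cv2.cvtColor(W["pixels"][:,:,::-1].copy(),cv2.COLOR_BGR2HSV)
M=((I[...,0]>78)&(I[...,0]<100)&(I[...,1]>110)).astype(np.uint8)
n,l,s,_=cv2.connectedComponentsWithStats(M);k=1+s[1:,4].argmax();print("teal blob l,t,w,h",s[k,:4])
obs=[s[k,0],s[k,0]+s[k,2],s[k,1],243/1.5625]
def model(x):
    Rp=Rm@Rn.from_euler("y",x[3],degrees=True).as_matrix()
    q=np.array([[.046*np.cos(i),.046*np.sin(i),.095] for i in t])-HN+[-x[0],x[1],x[2]]
    return g+q@Rp.T
f=lambda x:np.r_[np.subtract(ext(proj(c,model(x))),obs),x[2]*300,x[3]*.3]
r=least_squares(f,[0,0,0,0.],x_scale=[.01,.01,.01,3]);print("du,dy,dz,pitch",r.x.round(4),f(r.x).round(1))
E
python3 fit.py
```

```text
teal blob l,t,w,h [182 102 154 180]
du,dy,dz,pitch [-2.30000e-03 -5.00000e-04  3.40000e-03 -1.19148e+01] [ 0.3 -0.3 -0.6  0.5  1.  -3.6]
```

```bash
sed -i 's/^obs=.*/obs=[181.8,337.8,76.5,155.3]/' fit.py; python3 fit.py
```

```text
teal blob l,t,w,h [183 103 153 179]
du,dy,dz,pitch [ 7.300e-03 -1.000e-04 -2.700e-03 -6.929e-01] [-0.2  0.2  0.1 -0.1 -0.8 -0.2]
```

Run:
```python
from h import *
Y,a=62,30;y=np.radians(Y);u=np.array([np.cos(y),np.sin(y),0]);C=np.array((.647,.055,0))
g=C-u*.0795
p,o=tcp(g+[0,0,.16],Y,a,180);move_straight(p,o,.2)
p,o=tcp(g+[0,0,.078],Y,a,180);move_straight(p,o,.15);hold(.2)
print(get_state()["t"],get_state()["force"])
for n in("top","scene"):
    P=snapshot(n);c=cam(P);e=[np.subtract(d["centre"],proj(c,C+[0,0,.095+.078-.0567])[0]).round(1) for d in pinpoint("mug_rim",n)];print(n,min(e,key=np.linalg.norm))
p,o=tcp(g+[0,0,.054],Y,a,180);print(move_straight(p,o,.025,max_force=2.5))
s=get_state();print("g z",s["eef_pos"][2]+.019*np.sin(np.radians(a)),s["force"],s["t"])
W=snapshot("wrist");S=snapshot("scene");k=lambda i:cv2.resize(i[:,:,::-1],(400,400),interpolation=cv2.INTER_CUBIC)
cv2.imwrite("pics/v7.png",np.hstack([k(S["pixels"][190:290,190:290]),k(W["pixels"][20:320,110:410])]))
```

```text
30.825 [ 0.96658418 -0.21608294 -2.81235082]
top [-3.   0.8]
scene [-2.9  1.7]
True
g z 0.06019911623657642 [ 0.15104837 -1.48249956  5.08622838] 31.725
```

View pics/v7.png

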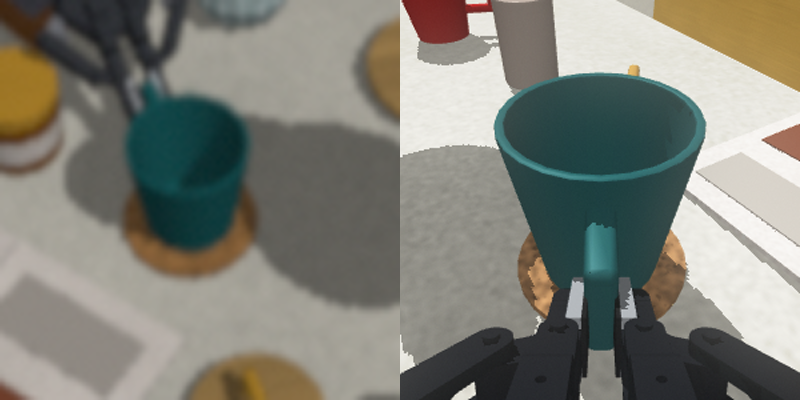

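Run:
```python
from h import *
S=snapshot("scene");c=cam(S);T=snapshot("top");t=np.linspace(0,2*np.pi,180);C=np.array((.647,.055))
ci=lambda x,y,r,z,c=c:proj(c,np.c_[x+r*np.cos(t),y+r*np.sin(t),0*t+z])
E=lambda v:((v-[190,190])*4).round(0)
for nm,r,z in(("coaster top",.052,.006),("coaster base",.052,0),("foot",.034,.006),("rim",.046,.101)):
    v=E(ci(*C,r,z));print(nm,"cols",v[:,0].min(),v[:,0].max(),"rows",v[:,1].min(),v[:,1].max())
v=[proj(c,[*C,.006])[0],proj(c,[C[0]+.01,C[1],.006])[0],proj(c,[C[0],C[1]+.01,.006])[0]];print("px(x4) per cm x,y",(v[1]-v[0])*4,(v[2]-v[0])*4)
for n in("scene","top"):
    cc=cam(snapshot(n))
    for d in outline_of("coaster",n)[:1]:
        m=d["pixels"];ys,xs=np.nonzero(m);print(n,"coaster vis",xs.min(),xs.max()+1,ys.min(),ys.max()+1,d["confidence"],"pred",np.r_[ci(*C,.052,.003,cc).min(0),ci(*C,.052,.003,cc).max(0)].round(1))
    print("mug origin", [(onz(cc,d["centre"],.006).round(3),round(d["confidence"],2)) for d in pinpoint("mug",n)])
```

```text
coaster top cols 120.0 256.0 rows 162.0 276.0
coaster base cols 120.0 256.0 rows 166.0 281.0
foot cols 144.0 233.0 rows 181.0 256.0
rim cols 120.0 249.0 rows 94.0 198.0
px(x4) per cm x,y [-8.03264478  8.91014279] [10.39111039  6.55016634]
scene coaster vis 222 255 237 259 0.88 pred [220.  231.  254.  259.6]
mug origin [(array([0.433, 0.466, 0.006]), 0.83), (array([0.649, 0.532, 0.006]), 0.67), (array([0.645, 0.055, 0.006]), 0.62)]
top coaster vis 250 271 181 190 0.65 pred [247.  162.5 274.3 189.6]
mug origin [(array([0.641, 0.535, 0.006]), 0.92), (array([0.645, 0.043, 0.006]), 0.9), (array([0.429, 0.474, 0.006]), 0.85)]
```

Run:
```python
from h import *
Y,a=62,30;_,z=ori(Y,a)
grip(.04,30);print(get_state()["force"])
move_straight(get_state()["eef_pos"]-z*.10,None,.12)
p,o=tcp((.62,.0,.06),62,45,180,.19);
q=solve_ik(p,o)
if q is not None: goto_joints(q)
st=get_state();W=snapshot("wrist");c=cam(W,st);print(st["t"],q is not None)
for n in("mug","mug_rim","coaster"):print(n,[(onz(c,d["centre"],.1 if n=="mug_rim" else .003).round(4),round(d["confidence"],2)) for d in pinpoint(n,"wrist")])
S=snapshot("scene");cs=cam(S)
for n in("pillar","vase","candle","pencup","lid"):print(n,[(onz(cs,d["centre"],0)[:2].round(3)) for d in pinpoint(n,"scene")])
k=lambda i:cv2.resize(i[:,:,::-1],(400,400),interpolation=cv2.INTER_CUBIC)
cv2.imwrite("pics/v8.png",np.hstack([k(W["pixels"][0:300,106:406]),k(S["pixels"][100:340,110:350])]))
```

```text
[-2.54282525  1.9875734   2.45832319]
34.0583 True
mug [(array([0.6434, 0.5308, 0.003 ]), 0.96), (array([0.6433, 0.0537, 0.003 ]), 0.91), (array([0.4332, 0.4675, 0.003 ]), 0.78)]
mug_rim [(array([0.6424, 0.0513, 0.1   ]), 0.7), (array([0.6545, 0.1808, 0.1   ]), 0.47)]
coaster [(array([0.7866, 0.2416, 0.003 ]), 0.4)]
pillar [array([0.703, 0.328])]
vase [array([ 0.458, -0.044])]
candle [array([ 0.662, -0.12 ])]
pencup [array([ 0.686, -0.386]), array([ 0.545, -0.314])]
lid [array([0.418, 0.124]), array([0.748, 0.203]), array([ 0.507, -0.336]), array([ 0.579, -0.035])]
```

View pics/v8.png

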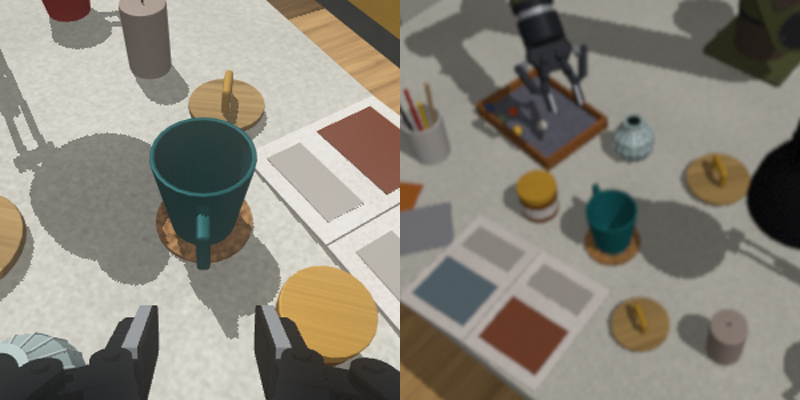

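Run:
```python
from h import *
st=get_state();W=snapshot("wrist");c=cam(W,st);I=cv2.cvtColor(W["pixels"],cv2.COLOR_RGB2HSV).astype(int)
box=np.zeros(I.shape[:2],bool);box[130:202,215:302]=1
cork=box&(I[...,0]<22)&(I[...,1]>75)
cork[:, :]&=True
teal=(I[...,0]>75)&(I[...,0]<105)&(I[...,1]>90)
n,l,s,_=cv2.connectedComponentsWithStats(cork.astype(np.uint8));print(s[:5])
h=cv2.convexHull(np.argwhere(cork)[:,::-1].astype(np.int32).reshape(-1,1,2))[:,0]
P=np.array([onz(c,u,.004)[:2] for u in h])
r=least_squares(lambda x:np.hypot(*(P-x).T)-.052,[.647,.055],loss="soft_l1",f_scale=.002);print("coaster",r.x,r.fun.round(3))
# foot: lowest teal pixel per column just above cork
B=[]
for col in range(222,296):
    rows=np.nonzero(cork[:,col])[0]
    if len(rows) and not 248<=col<=268:
        # cork run's top with teal right above
        for t in rows:
            if teal[t-4:t,col].any() and not teal[t+1:t+8,col].any(): B.append((col,t));break
Q=np.array([onz(c,u,.006)[:2] for u in B]);print(len(B))
g=least_squares(lambda x:np.hypot(*(Q-x).T)-.034,[.647,.055],loss="soft_l1",f_scale=.002);print("foot",g.x,np.abs(g.fun).round(3).tolist(),"off",g.x-r.x)
```

```text
[[     0      0    512    384 195428]
 [   265    148     31     48    621]
 [   224    150     30     46    559]]
coaster [0.64592649 0.05155783] [-0.001 -0.001 -0.001 -0.001 -0.     0.     0.     0.     0.     0.001
  0.     0.    -0.    -0.    -0.    -0.001 -0.001 -0.    -0.     0.
  0.     0.     0.    -0.    -0.   ]
0Traceback (most recent call last):
  File "<stdin>", line 20, in <module>
    return func(*args, **kwargs)
    vector_fun = VectorFunction(
        fun_wrapped,
    ...<6 lines>...
        workers=workers
    )
    self._update_fun()
    ~~~~~~~~~~~~~~~~^^
    self.f = self.fun_wrapped(xp_copy(self.x))
             ~~~~~~~~~~~~~~~~^^^^^^^^^^^^^^^^^
    return np.atleast_1d(self.fun(x))
                         ~~~~~~~~^^^
    return self.f(x, *self.args, **self.kwargs)
           ~~~~~~^^^^^^^^^^^^^^^^^^^^^^^^^^^^^^
  File "<stdin>", line 20, in <lambda>
ValueError: operands could not be broadcast together with shapes (0,) (2,)
```

Run:
```python
from h import *
st=get_state();W=snapshot("wrist");c=cam(W,st);t=np.linspace(0,2*np.pi,180)
I=cv2.cvtColor(W["pixels"],cv2.COLOR_RGB2HSV).astype(int)
M=((I[...,0]>75)&(I[...,0]<105)&(I[...,1]>70)).astype(np.uint8);M[:,:200]=0;M[:,310:]=0
n,l,s,_=cv2.connectedComponentsWithStats(M);k=1+s[1:,4].argmax();print("blob",s[k])
B=l==k;x0,y0,w,hh=s[k,:4];sl=np.nonzero(B[y0+hh-75:y0+hh-5].any(1))[0]
def hull(x,y):
    P=np.vstack([np.c_[x+r*np.cos(t),y+r*np.sin(t),0*t+z] for r,z in((.046,.101),(.034,.006))]);u=np.radians(242)
    return cv2.convexHull((proj(c,P)*16).astype(np.int32))
def iou(p):
    A=np.zeros(B.shape,np.uint8);cv2.fillPoly(A,[hull(*p)],1,shift=4);e=(A>0)!=B;e[:,246:270][150:]=False;return e.sum()
from itertools import product
b=min(((iou((x,y)),x,y) for x,y in product(np.arange(.63,.662,.001),np.arange(.036,.07,.001))));print(b)
```

```text
blob [ 218   86   81  113 4881]
(np.int64(1228), np.float64(0.645), np.float64(0.05100000000000001))
```

```bash
python3 -c "
from workcell import *
print(get_state()['t'],get_state()['force']);print(job_done())"
```

```text
34.6583 [0.50878324 0.35238417 0.89224362]
the job is handed in; nothing more can be done
None
```

The job is handed in at 34.7 s of the 67 s allowed. The mug is emptied and stands upright on the coaster, and the robot is touching nothing.

- **Lid:** I took it off by its ring and laid it flat, ring up, on bare desk near (0.75, 0.20).
- **Beads:** I lifted the mug by its handle and tipped it over the tray. After the pour, all five beads showed in the tray in both the scene and top pictures.
- **Mug:** I set it down on the coaster at low speed, stopping on contact at about 5 N net upward force. In the last wrist-camera fit the mug's centre is within about 2 mm of the coaster's.
- **Other things:** The pillar, vase and pencil cup re-measured within about 6 mm of where they began, which is detector noise. The candle read 12 mm off in y. I put that down to noise too, since the arm never went near it. The lamp was not re-measured, but no contact stop tripped while working beside it.

Some checks disagreed or failed:
- The mug sat about 7 mm deeper in the grip than I had assumed. I measured this and corrected for it before setting it down.
- The foot-edge check of the centring failed because it found no edge pixels. The mug outline fit that replaced it had a sizeable pixel mismatch, but its centre agrees with the network's readings to about 3 mm.
- One reading from the top camera's network put the mug about 12 mm off in y while it was still held. The scene and wrist cameras did not agree with it.

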